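# Put the lab containers back in their stands

## Robot

A 6-joint arm with a two-finger parallel gripper is mounted at the origin on the work surface. World frame = base frame: x ahead of the robot, y to its left, z up, the work surface at z = 0. Lengths are in mm, angles in rad, forces in N, time in s.
With the tool pointing down it reaches from about 350 to 925 mm from the base axis. Payload 6.4 kg.
Tool frame: the origin (TCP) lies at the very end of the fingers, on their centre line; the grasp point (between the pads) lies 19 mm behind it; z points along the fingers, y is the line along which they close (so a half turn about z gives the same grasp; the last joint's range is limited). The gripper opens to 85 mm and grips with 20 to 120 N. Pads are 22 mm wide; open, the fingers measure 114 mm over their backs; the gripper's body (76 mm by 85 mm) begins 54 mm behind the grasp point. The pads swing forward as they close: fully open they stand 13 mm farther back than shut.
Start: joints at [-1.394, 0.245, 1.558, -0, 1.339, -0.174], TCP at [223.377, -610.423, 231.29] pointing down, gripper open.
Joint ranges: [-3.13, 3.13], [-1.02, 2.26], [0.13, 2.54], [-0.95, 4.09], [0.21, 2.88], [-2.74, 2.74]. Speed limits (rad/s): [2.57, 2.57, 3.14, 3.14, 3.14, 3.14].

## Interface

Orientations are given as a rotation vector (axis times angle).
In Python, from rig import monitor, optics, order, finder gives the robot as it stands.
- The arm moves only by the tool step_arm, never from a script. Its argument "targets" is a list that holds one entry, the list of rows, each a list of 5 numbers: the opening in per cent of the stroke, from 0 (shut) to 100 (fully open), then the shift along the world's x, y, z in cm, then the turn about the world's z in degrees. In form: [[[grip, tx, ty, tz, turn], ...]]. A call has 1 to 10 rows; each row shifts and turns the commanded pose from where the row before left it; what a row does not reach is not made up. A row lasts 1/8 s, in which the tool goes at most 62.5 mm and 10.7 degrees, less where a joint would pass 70% of its speed; a pose out of reach is approached as far as the arm can. A call with a gripper value outside its range is refused whole. The fingers move at their own pace and stop on an object; the grip force is fixed at half the most. Time passes only in rows, so rows that do not move let the fingers close. It gives the time, the measured TCP pose, the force, the opening and the grip force at its end, in the units of the state.
- monitor.get_state(): the state, without advancing time (a new reading comes with each control period).
- optics.grab_frame(name): name is "scene" or "top"; returns the picture (420x560x3 uint8, red, green, blue); there is no depth.
- optics.camera_model(name): a dict with "fx", "fy", "cx", "cy" (pixels), "R" (3x3) and "t" (3): a world point X has camera coordinates R X + t. Camera axes: x right, y down, z forward; pixel columns grow to the right and rows downward; lengths in mm; the calibration is good to about 2 mm. A picture is of the moment at which its call begins. camera_model takes no time and is no camera call.
- order.sign_off(): hands the job in; it is judged then, once.
Trained networks look in the newest picture that a camera, given by its name, has taken for a name from the list of things; names that differ only in an ending like _2 or _b are one class to them, and where a whole thing is asked for, a point or a joint stands for the part that bears it (a point fixed in the world has none). Each returns a list of dicts, best first, with "p" (0 to 1); they miss things now and then, are a little off and sometimes report something else, mostly with a low value. They report only what shows in the picture. A call takes as long as a camera call. They do not tell look-alikes from the thing itself.
- finder.outline_of(camera, query): "region" (420x560 bool, what is visible of it) and "bbox" ([centre column, centre row, width, height] in pixels, round what is visible of it).
The state is a dict: "time_s": time; "q": joint angles; "qd": joint speeds; "tau": joint torques, N m; "ee_pos": TCP position; "tcp_rot": TCP orientation; "contact_force": force on the tool from outside, world axes, zero at the start; "wrist_torque": the same for the moment, N m; "gripper_width": finger opening in mm; "finger_force": force on a finger pad.
Only numpy, scipy, OpenCV 4.12 (cv2) and the standard library are available. Lean on these libraries where they do the work, as an engineer would, in place of code of your own. Each camera call takes 0.05 s, during which the arm holds its last target. There are 200 camera calls.

## Task

Put the four white containers away: set each one into the blue stand whose recess has its outline - the jar in the large round one, the vial in the small round one, the square bottle in the square one, the slide box in the oblong one - so that it stands upright and flat on the floor of the recess. Keep them upright and set them down rather than dropping them. Leave the glass beaker standing where it is.

Things in the scene. Friction and masses are not known exactly. Their poses are not given: they have to be found in the camera images.
- jar: Large round white plastic jar with a ribbed white screw lid: body 56 mm in diameter up to 58 mm, lid 53 mm in diameter, 82 mm high in all, about 0.2 kg. Closed and rigid. Origin: centre of its underside; z up.
- vial: Small round white plastic vial with a ribbed white screw cap: body 30 mm in diameter up to 45 mm, cap 27 mm in diameter, 64 mm high in all, about 0.04 kg. Closed and rigid. Origin: centre of its underside; z up.
- square_bottle: White plastic bottle with a square body 42 x 42 mm and 64 mm high, a narrow neck and a round white cap 29 mm in diameter above it, 91 mm high in all, about 0.12 kg. x and y run square to the sides of its body. Closed and rigid. Origin: centre of its underside; z up.
- slide_box: Oblong white plastic box for microscope slides, lid shut (grey line around it): 80 mm along its x, 28 mm along its y, 42 mm high, about 0.07 kg. Closed and rigid. Origin: centre of its underside; z up.
- stand_large_round: Blue plastic stand, 100 x 100 mm, with a round recess 72 mm in diameter: the place of the jar. It is fixed to the bench, flat on it, 14 mm high in all; the recess is open at the top, 10 mm deep, with a flat pale grey floor 4 mm above the bench. Origin: centre of its underside, under the centre of the recess; z up.
- stand_small_round: Blue plastic stand, 74 x 74 mm, with a round recess 46 mm in diameter: the place of the vial. It is fixed to the bench, flat on it, 14 mm high in all; the recess is open at the top, 10 mm deep, with a flat pale grey floor 4 mm above the bench. Origin: centre of its underside, under the centre of the recess; z up.
- stand_square: Blue plastic stand, 86 x 86 mm, with a square recess 58 x 58 mm: the place of the square bottle. It is fixed to the bench, flat on it, 14 mm high in all; the recess is open at the top, 10 mm deep, with a flat pale grey floor 4 mm above the bench. Origin: centre of its underside, under the centre of the recess; z up, x and y square to the sides of the recess.
- stand_oblong: Blue plastic stand, 124 mm along its x and 72 mm along its y, with an oblong recess 96 mm along x by 44 mm along y: the place of the slide box, either way round. It is fixed to the bench, flat on it, 14 mm high in all; the recess is open at the top, 10 mm deep, with a flat pale grey floor 4 mm above the bench. Origin: centre of its underside, under the centre of the recess; z up.
- beaker: Bystander: clear glass beaker, 70 mm in diameter, 85 mm high, loose, at the far side of the work. Origin: centre of its underside.
Not all that is in view belongs to the job. Leave any yellow look-alike of the jar alone. Leave any black look-alike of the stand_oblong alone.

How it is judged:
By the outcome, as a careful person would: the job done as asked, in the order asked, and still so for the second after the job is handed in, with the robot touching nothing.
It also fails if it takes over 115 s, if anything falls off the work surface, if the arm or the gripper's body presses on something with over 40 N, if the wrist force passes 120 N, or if a joint passes its speed limit or range.

## Working session

There is one attempt and no reset: what is moved stays moved. The work goes in short steps, Python scripts to look and compute and a tool call to move; the robot and the scene stay as the last step left them, time stands still between calls to the robot, and variables do not carry over. Pictures are saved under pics/ and viewed, at most 14 in all, crops included, and the job is handed in when it is done.

Besides the shell and the picture viewer there is one more tool, called after "Request:" by a JSON object that holds its "op" and its "data". step_arm: Moves the arm, as the interface text tells. Its arguments: {"type":"object","properties":{"targets":{"type":"array"}},"required":["targets"]}

```bash
mkdir -p pics; python3 - <<'E'
from rig import monitor, optics, order, finder
import cv2, numpy as np
for n in ("scene","top"):
    im=optics.grab_frame(n); cv2.imwrite(f"pics/{n}0.png",im[:,:,::-1])
    m=optics.camera_model(n); R=np.array(m["R"]);t=np.array(m["t"]); print(n,m["fx"],m["cx"],m["cy"],(-R.T@t).round(),R.round(3).tolist())
s=monitor.get_state(); print(s)
E
```

```text
scene 391.48666003744114 277.01380411192355 206.04465616981747 [1199.   97.  624.] [[-0.134, 0.991, -0.007], [0.654, 0.084, -0.752], [-0.745, -0.106, -0.659]]
top 434.6406267104716 279.2043791535876 214.65753883107445 [399.  -4. 983.] [[0.0, -1.0, 0.0], [-0.988, -0.0, -0.152], [0.152, -0.0, -0.988]]
{'time_s': 0.1, 'q': array([-1.39405462e+00,  2.45755484e-01,  1.55888639e+00,  1.64689185e-05,
        1.33868198e+00, -1.74093862e-01]), 'qd': array([ 0.0001899 , -0.00168186, -0.00255969, -0.00191607, -0.00024158,
        0.00026696]), 'tau': array([-5.76516359e-04, -4.30669284e+01, -3.27129686e+01, -1.02631323e-04,
        2.85517221e-03,  9.03285766e-07]), 'ee_pos': array([ 223.31885848, -609.90822398,  230.28638508]), 'tcp_rot': array([-3.09167726e+00, -5.47961247e-01, -2.15582630e-05]), 'contact_force': array([-1.03849821,  0.36405234,  0.15785809]), 'wrist_torque': array([ 0.04282128, -0.00762243, -0.04014569]), 'finger_force': 0.0, 'gripper_width': 85.71062838788934}
```

View pics/top0.png

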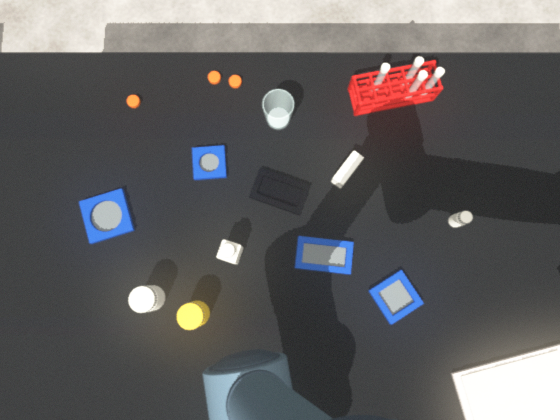

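View pics/scene0.png

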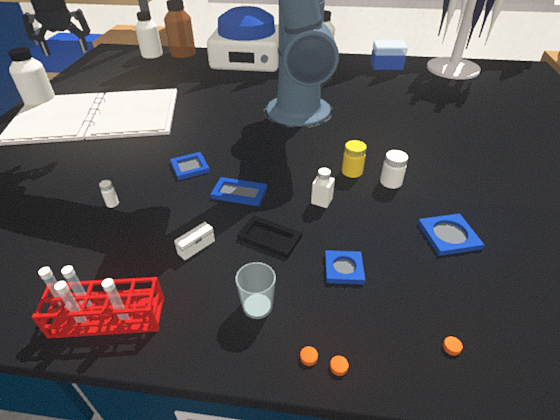

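```bash
cat > h.py <<'E'
from rig import monitor, optics, order, finder
import cv2, numpy as np
from scipy.optimize import minimize
C={n:optics.camera_model(n) for n in("top","scene")}
def proj(n,P):
    m=C[n]; c=np.atleast_2d(P)@np.array(m["R"]).T+np.array(m["t"])
    return np.c_[m["fx"]*c[:,0]/c[:,2]+m["cx"],m["fy"]*c[:,1]/c[:,2]+m["cy"]]
def ray(n,uv,z):
    m=C[n];R=np.array(m["R"]);o=-R.T@np.array(m["t"])
    d=R.T@np.array([(uv[0]-m["cx"])/m["fx"],(uv[1]-m["cy"])/m["fy"],1]); return (o+d*(z-o[2])/d[2])[:2]
def box(a,b,z0,z1): return np.array([[x,y,z] for x in(-a/2,a/2) for y in(-b/2,b/2) for z in(z0,z1)])
def cyl(d,z0,z1): 
    k=np.linspace(0,2*np.pi,32); return np.array([[d/2*np.cos(t),d/2*np.sin(t),z] for t in k for z in(z0,z1)])
M={"jar":[cyl(56,0,58),cyl(53,58,82)],"vial":[cyl(30,0,45),cyl(27,45,64)],"square_bottle":[box(42,42,0,64),cyl(29,64,91)],
"slide_box":[box(80,28,0,42)],"stand_large_round":[box(100,100,0,14)],"stand_small_round":[box(74,74,0,14)],
"stand_square":[box(86,86,0,14)],"stand_oblong":[box(124,72,0,14)],"beaker":[cyl(70,0,85)]}
S={"jar":(147,298),"vial":(460,219),"square_bottle":(230,251),"slide_box":(347,169),"stand_large_round":(107,215),
"stand_small_round":(209,162),"stand_square":(396,296),"stand_oblong":(324,255),"beaker":(278,108)}
def model_mask(n,parts,p,z=0):
    m=np.zeros((840,1120),np.uint8); c,s=np.cos(p[2]),np.sin(p[2]);R=np.array([[c,-s,0],[s,c,0],[0,0,1]])
    for q in parts:
        u=proj(n,q@R.T+[p[0],p[1],z]); cv2.fillConvexPoly(m,cv2.convexHull(np.round((u*2+.5)*16).astype(np.int32)),1,shift=4)
    return m>0
def regions(name,xy,z=0,tol=25):
    """region per camera nearest to expected position xy"""
    out={}
    for n in C:
        e=proj(n,[[*xy,z+M[name][-1][:,2].max()/2]])[0]
        rs=[r for r in finder.outline_of(n,name) if np.hypot(*(np.array(r["bbox"][:2])-e))<tol]
        if rs: 
            g=rs[0]["region"].astype(np.uint8)
            if name.startswith("stand"):
                pts=cv2.findNonZero(g); g=cv2.fillConvexPoly(np.zeros_like(g),cv2.convexHull(pts),1)
            out[n]=cv2.resize(g,(1120,840),interpolation=cv2.INTER_NEAREST)>0
    return out
def fit(name,xy,z=0,rg=None,yaws=None):
    rg=rg or regions(name,xy,z); ro="round" in name or name in("jar","vial","beaker")
    def cost(p):
        c=0
        for n,g in rg.items():
            m=model_mask(n,M[name],(p[0],p[1],p[2]/40),z); c+=1-(m&g).sum()/(m|g).sum()
        return c
    best=None
    for y in ([0] if ro and "stand" not in name else np.arange(0,180,30)):
        s=np.array([[*xy,0]]*4,float); s[:,2]=np.radians(y)*40; s[1,0]+=12; s[2,1]+=12; s[3,2]+=10
        r=minimize(cost,s[0],method="Nelder-Mead",options=dict(initial_simplex=s,xatol=.1,fatol=1e-4,maxfev=120))
        if best is None or r.fun<best.fun: best=r
    x=best.x; return [round(x[0],1),round(x[1],1),round(np.degrees(x[2]/40)%180,1)],round(best.fun/max(1,len(rg)),3),list(rg)
E
python3 - <<'E'
from h import *
for n in C: optics.grab_frame(n)
for k in S: print(k,*fit(k,ray("top",S[k],M[k][-1][:,2].max()/2)),flush=True)
print(monitor.get_state()["time_s"])
E
```

```text
jar [np.float64(364.7), np.float64(277.8), np.float64(179.9)] 0.058 ['top', 'scene']
vial [np.float64(536.3), np.float64(-402.7), np.float64(7.3)] 0.089 ['scene']
square_bottle [np.float64(463.5), np.float64(102.3), np.float64(72.2)] 0.09 ['top', 'scene']
slide_box [np.float64(650.0), np.float64(-157.7), np.float64(143.2)] 0.068 ['top', 'scene']
stand_large_round [np.float64(547.1), np.float64(387.6), np.float64(18.3)] 0.046 ['top', 'scene']
stand_small_round [np.float64(671.1), np.float64(157.7), np.float64(4.2)] 0.055 ['top', 'scene']
stand_square [np.float64(366.4), np.float64(-260.4), np.float64(31.9)] 0.06 ['top', 'scene']
stand_oblong [np.float64(458.7), np.float64(-103.9), np.float64(84.9)] 0.054 ['top', 'scene']
beaker [np.float64(781.8), np.float64(-1.4), np.float64(9.2)] 0.177 ['top', 'scene']
1.1
```

Request:
{"op": "step_arm", "data": {"targets": [[[100, 3, 4.4, 0, 10], [100, 3, 4.4, 0, 10], [100, 3, 4.4, 0, 10], [100, 3, 4.4, 0, 10], [100, 3, 4.4, 0, 10], [100, 3, 4.4, 0, 10], [100, 3, 4.4, 0, 10], [100, 0.2, 5.6, 0, 0], [100, 0.2, 5.6, 0, 0], [100, 0, 5.6, 0, 0]]]}}

```text
time_s: 2.35
ee_pos: [437.3, -132.7, 231.5]
tcp_rot: [2.219, 2.223, 0.001]
contact_force: [1.0, 0.7, -0.2]
gripper_width: 85.5
finger_force: 0.0
```

Request:
{"op": "step_arm", "data": {"targets": [[[100, -1, 5.6, 0, 0], [100, -1, 5.6, 0, 0], [100, -1, 5.6, 0, 0], [100, -1, 5.6, 0, 0], [100, -1, 5.6, 0, 0], [100, -1, 5.6, 0, 0], [100, -1.2, 5.6, 0, 0], [100, 0, 2, 0, 0], [100, 0, 0, 0, 0], [100, 0, 0, 0, 0]]]}}

```text
time_s: 3.6
ee_pos: [365.5, 277.0, 231.3]
tcp_rot: [2.22, 2.223, -0.0]
contact_force: [1.3, -0.3, -0.8]
gripper_width: 85.4
finger_force: 0.0
```

Request:
{"op": "step_arm", "data": {"targets": [[[100, 0, 0.1, -5, 0], [100, 0, 0, -5, 0], [100, 0, 0, -4, 0], [100, 0, 0, -3, 0], [100, 0, 0, -2, 0], [100, 0, 0, -1.6, 0], [100, 0, 0, 0, 0]]]}}

```text
time_s: 4.47
ee_pos: [364.9, 277.7, 24.5]
tcp_rot: [-2.22, -2.221, 0.003]
contact_force: [0.9, -0.3, -0.0]
gripper_width: 85.2
finger_force: 0.0
```

Request:
{"op": "step_arm", "data": {"targets": [[[0, 0, 0, 0, 0], [0, 0, 0, 0, 0], [0, 0, 0, 0, 0], [0, 0, 0, 0, 0], [0, 0, 0, 0, 0], [0, 0, 0, 0, 0], [0, 0, 0, 0, 0], [0, 0, 0, 0, 0]]]}}

```text
time_s: 5.48
ee_pos: [366.5, 279.1, 26.7]
tcp_rot: [2.219, 2.223, 0.003]
contact_force: [-1.4, -0.6, 6.5]
gripper_width: 54.2
finger_force: 63.8
```

Request:
{"op": "step_arm", "data": {"targets": [[[0, 0, 0, 1, 0], [0, 0, 0, 3, 0], [0, 1, 1, 3, 0], [0, 3, 2, 0, 0], [0, 4, 2.5, 0, 0], [0, 4, 2.5, 0, 0], [0, 4, 2, 0, 0], [0, 2.2, 1, 0, 0], [0, 0, 0, 0, 0], [0, 0, 0, 0, 0]]]}}

```text
time_s: 6.72
ee_pos: [546.2, 388.2, 95.0]
tcp_rot: [-2.219, -2.223, 0.002]
contact_force: [-0.7, 0.6, -1.6]
gripper_width: 54.5
finger_force: 63.6
```

```bash
python3 - <<'E'
from h import *
for n in C:
    im=optics.grab_frame(n); cv2.imwrite(f"pics/{n}1.png",im[:,:,::-1])
p=monitor.get_state()["ee_pos"]; print(p,monitor.get_state()["gripper_width"])
print(fit("jar",p[:2],p[2]-25)); print(fit("stand_large_round",(547,388)))
E
python3 -c "
import cv2;a=cv2.imread('pics/scene1.png');cv2.imwrite('pics/c1.png',cv2.resize(a[50:300,320:560],None,fx=2.4,fy=2.4))"
```

```text
[546.16253544 388.18653986  95.13605892] 54.627138091403936
([np.float64(548.0), np.float64(383.7), np.float64(1.7)], np.float64(0.417), ['top', 'scene'])
([np.float64(546.5), np.float64(386.9), np.float64(17.0)], np.float64(0.118), ['top', 'scene'])
```

View pics/c1.png

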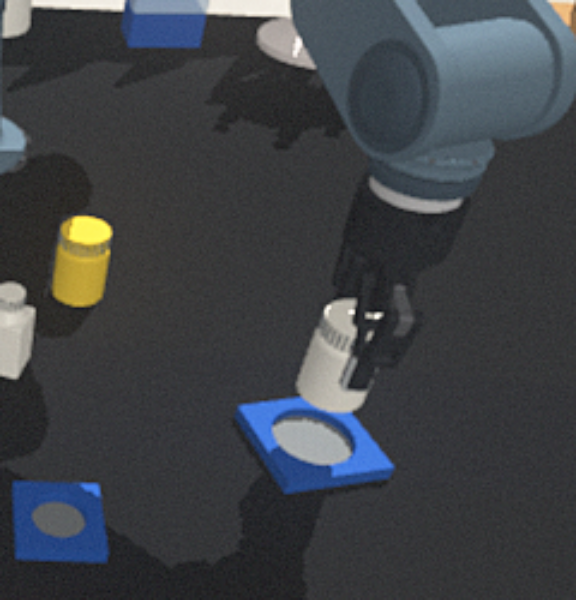

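```bash
python3 - <<'E'
from h import *
im=cv2.imread("pics/scene1.png"); im2=cv2.imread("pics/top1.png")
out=[]
for n,im in(("scene",im),("top",im2)):
    im=cv2.resize(im,None,fx=2,fy=2)
    for xy,col in(((546,388),(0,0,255)),((546,384),(0,255,0))):
        for q in M["jar"]:
            u=cv2.convexHull(np.round(proj(n,q+[*xy,69])*2).astype(np.int32)); cv2.polylines(im,[u],True,col,1)
    c=proj(n,[[546,386,100]])[0]*2; x,y=int(c[0]),int(c[1]); x0,y0=max(0,x-110),max(0,y-130)
    out.append(cv2.resize(im[y0:y0+260,x0:x0+220],(390,460)))
cv2.imwrite("pics/c2.png",np.hstack(out))
E
```

```text
(no output)
```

View pics/c2.png

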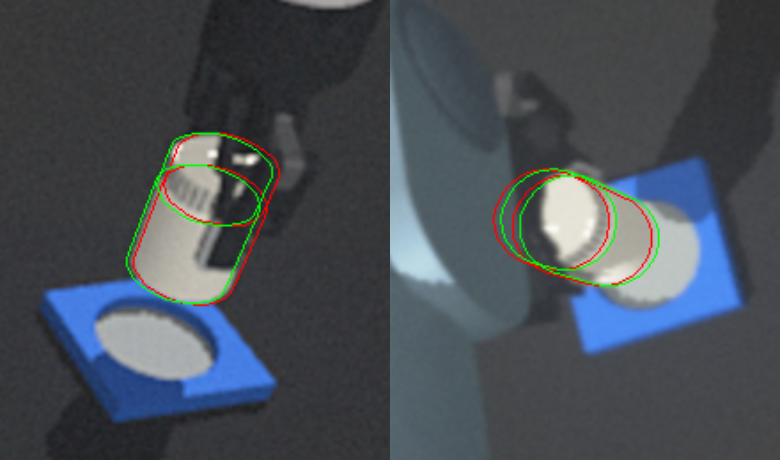

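Request:
{"op": "step_arm", "data": {"targets": [[[0, 0, -0.1, -3, 0], [0, 0, 0, -2, 0], [0, 0, 0, -0.8, 0], [0, 0, 0, -0.4, 0], [0, 0, 0, -0.2, 0], [0, 0, 0, 0, 0]]]}}

```text
time_s: 7.78
ee_pos: [547.8, 387.8, 31.9]
tcp_rot: [2.219, 2.223, 0.002]
contact_force: [0.2, 0.4, -1.6]
gripper_width: 54.3
finger_force: 63.6
```

Request:
{"op": "step_arm", "data": {"targets": [[[0, 0, 0, -0.1, 0], [0, 0, 0, -0.1, 0], [0, 0, 0, -0.1, 0], [0, 0, 0, 0, 0]]]}}

```text
time_s: 8.28
ee_pos: [547.9, 387.8, 30.7]
tcp_rot: [2.219, 2.223, 0.0]
contact_force: [-5.4, -3.3, 10.3]
gripper_width: 54.5
finger_force: 65.0
```

Request:
{"op": "step_arm", "data": {"targets": [[[100, 0, 0, 0, 0], [100, 0, 0, 0, 0], [100, 0, 0, 0, 0], [100, 0, 0, 0, 0], [100, 0, 0, 0, 0], [100, 0, 0, 0, 0], [100, 0, 0, 2, 0], [100, 0, 0, 5, 0], [100, 0, 0, 5, 0]]]}}

```text
time_s: 9.4
ee_pos: [547.5, 387.6, 151.0]
tcp_rot: [2.219, 2.223, 0.001]
contact_force: [0.7, 0.5, 0.3]
gripper_width: 85.3
finger_force: 0.0
```

Request:
{"op": "step_arm", "data": {"targets": [[[100, -0.1, -5.8, 0, 0], [100, -0.1, -5.8, 0, 0], [100, -0.1, -5.8, 0, 0], [100, -0.1, -5.8, 0, 0], [100, -0.1, -5.8, 0, 0], [100, -0.1, -5.8, 0, 0], [100, -0.1, -5.8, 0, 0], [100, -0.1, -5.8, 0, 0], [100, -0.1, -5.8, 0, 0], [100, -0.1, -5.8, 0, 0]]]}}

```text
time_s: 10.65
ee_pos: [537.6, -194.6, 150.2]
tcp_rot: [2.218, 2.221, 0.001]
contact_force: [0.6, -0.3, 0.0]
gripper_width: 85.2
finger_force: 0.0
```

```bash
python3 - <<'E'
from h import *
for n in C:
    im=optics.grab_frame(n); cv2.imwrite(f"pics/{n}2.png",im[:,:,::-1])
print(fit("jar",(548,387),4),fit("jar",(548,387),0)); print(fit("vial",(536,-403)))
for r in finder.outline_of("top","vial"): print(r["p"],r["bbox"])
print(proj("top",[[536.3,-402.7,0],[536.3,-402.7,64]]))
im=cv2.imread("pics/top2.png"); cv2.imwrite("pics/c3.png",np.hstack([cv2.resize(im[170:270,410:510],(400,400)),cv2.resize(im[160:260,60:160],(400,400))]))
E
```

```text
([np.float64(549.3), np.float64(386.3), np.float64(4.6)], np.float64(0.082), ['top', 'scene']) ([np.float64(550.0), np.float64(386.3), np.float64(11.2)], np.float64(0.109), ['top', 'scene'])
([np.float64(535.8), np.float64(-404.0), np.float64(10.6)], np.float64(0.316), ['top', 'scene'])
0.64 [463.1, 218.3, 14.4, 15.8]
[[453.49856369 220.79891375]
 [465.36491756 216.6602058 ]]
```

View pics/c3.png

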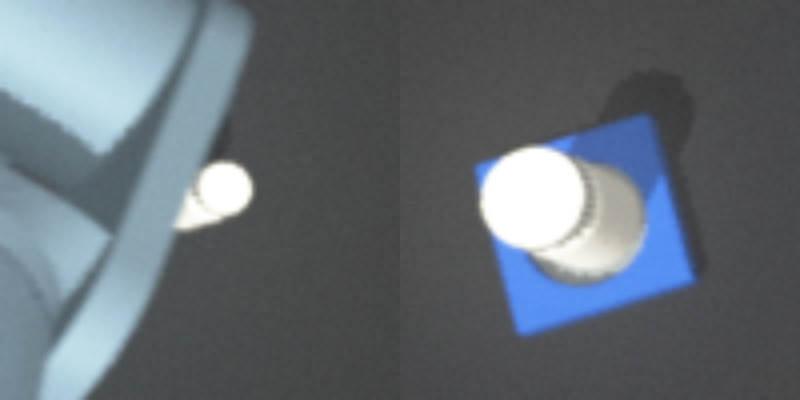

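Request:
{"op": "step_arm", "data": {"targets": [[[100, -0.1, -5.5, 0, 0], [100, 0, -5.5, 0, 0], [100, 0, -5.5, 0, 0], [100, 0, -3.5, 0, 0], [100, 0, -0.7, 0, 0], [100, 0, 0, -5, 0], [100, 0, 0, -4, 0], [100, 0, 0, -3, 0], [100, 0, 0, -1.3, 0], [100, 0, 0, 0, 0]]]}}

```text
time_s: 12.35
ee_pos: [536.5, -398.2, 14.9]
tcp_rot: [-2.217, -2.224, -0.0]
contact_force: [0.3, 0.1, -0.2]
gripper_width: 85.3
finger_force: 0.0
```

Request:
{"op": "step_arm", "data": {"targets": [[[0, 0, 0, 0, 0], [0, 0, 0, 0, 0], [0, 0, 0, 0, 0], [0, 0, 0, 0, 0], [0, 0, 0, 0, 0], [0, 0, 0, 0, 0], [0, 0, 0, 0, 0], [0, 0, 0, 0, 0], [0, 0, 0, 0, 0]]]}}

```text
time_s: 13.48
ee_pos: [536.9, -400.1, 16.4]
tcp_rot: [2.218, 2.222, -0.0]
contact_force: [-1.8, 0.0, 5.7]
gripper_width: 28.4
finger_force: 59.6
```

Request:
{"op": "step_arm", "data": {"targets": [[[0, 0, 0, 1, 0], [0, 0, 0, 4, 0], [0, 0, 1, 4, 0], [0, 1, 5, 0, 0], [0, 1.2, 5.5, 0, 0], [0, 1.2, 5.5, 0, 0], [0, 1.2, 5.5, 0, 0], [0, 1.2, 5.5, 0, 0], [0, 1.2, 5.5, 0, 0], [0, 1.2, 5.5, 0, 0]]]}}

```text
time_s: 14.72
ee_pos: [618.2, -7.5, 105.3]
tcp_rot: [-2.219, -2.223, 0.0]
contact_force: [0.6, -1.0, -0.7]
gripper_width: 28.2
finger_force: 59.2
```

Request:
{"op": "step_arm", "data": {"targets": [[[0, 1.2, 5.5, 0, 0], [0, 1.2, 5.5, 0, 0], [0, 1.2, 4.5, 0, 0], [0, 1.2, 3, 0, 0], [0, 0.5, 1.5, 0, 0], [0, 0, 0, 0, 0], [0, 0, 0, 0, 0]]]}}

```text
time_s: 15.6
ee_pos: [671.0, 189.4, 105.1]
tcp_rot: [-2.221, -2.222, 0.001]
contact_force: [0.7, -0.3, -0.4]
gripper_width: 28.0
finger_force: 59.3
```

```bash
cat > ov.py <<'E'
from h import *
def overlay(name,stand,off,f):
    s=monitor.get_state(); p=s["ee_pos"]; print(p,s["gripper_width"],s["time_s"]); out=[]
    for n in("scene","top"):
        im=cv2.resize(cv2.cvtColor(optics.grab_frame(n),cv2.COLOR_RGB2BGR),None,fx=2,fy=2)
        for q in M[name]:
            c,t=np.cos(off[3]),np.sin(off[3]); R=np.array([[c,-t,0],[t,c,0],[0,0,1]])
            cv2.polylines(im,[cv2.convexHull(np.round(proj(n,q@R.T+p+off[:3])*2).astype(np.int32))],True,(0,255,0),1)
        c=proj(n,[p])[0]*2; x0,y0=max(0,int(c[0])-110),max(0,int(c[1])-130)
        out.append(cv2.resize(im[y0:y0+260,x0:x0+220],(390,460)))
    cv2.imwrite(f,np.hstack(out)); print(fit(name,p[:2]+off[:2],p[2]+off[2]))
E
python3 -c "
from ov import *
overlay('vial','',np.array([-.5,-4,-16,0]),'pics/c4.png')"
```

```text
[671.04813043 189.35367769 105.07061082] 27.971100724402817 15.6
([np.float64(670.9), np.float64(183.4), np.float64(1.0)], np.float64(0.612), ['scene'])
```

View pics/c4.png

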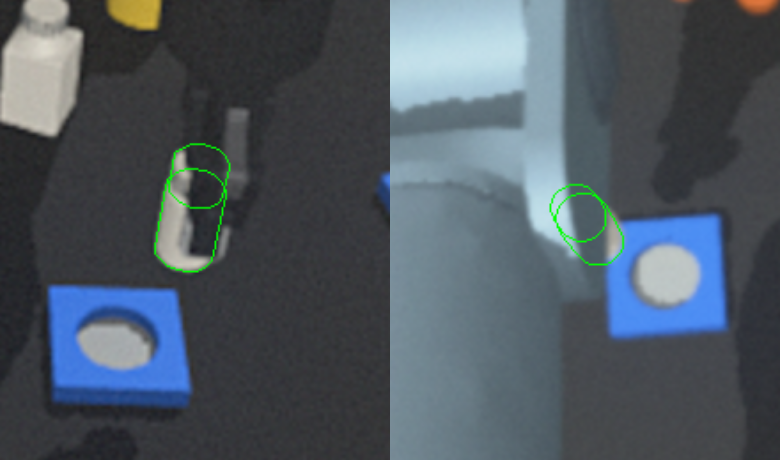

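Request:
{"op": "step_arm", "data": {"targets": [[[0, 0, -1.4, 0, 0], [0, 0, -1.4, 0, 0], [0, 0, 0, -4, 0], [0, 0, 0, -2.5, 0], [0, 0, 0, -1.2, 0], [0, 0, 0, -0.5, 0], [0, 0, 0, -0.2, 0], [0, 0, 0, 0, 0]]]}}

```text
time_s: 16.8
ee_pos: [672.1, 162.7, 22.3]
tcp_rot: [2.219, 2.223, 0.002]
contact_force: [0.0, -1.2, -0.5]
gripper_width: 28.7
finger_force: 59.3
```

Request:
{"op": "step_arm", "data": {"targets": [[[0, 0, 0, -0.1, 0], [0, 0, 0, -0.1, 0], [0, 0, 0, 0, 0]]]}}

```text
time_s: 17.18
ee_pos: [671.8, 162.7, 20.5]
tcp_rot: [2.219, 2.223, 0.001]
contact_force: [-2.0, -0.5, 5.1]
gripper_width: 28.3
finger_force: 59.8
```

Request:
{"op": "step_arm", "data": {"targets": [[[100, 0, 0, 0, 0], [100, 0, 0, 0, 0], [100, 0, 0, 0, 0], [100, 0, 0, 0, 0], [100, 0, 0, 0, 0], [100, 0, 0, 0, 0], [100, 0, 0, 2, 0], [100, 0, 0, 5, 0], [100, 0, 0, 5, 0], [100, -2, -1, 3, 0]]]}}

```text
time_s: 18.42
ee_pos: [653.6, 152.9, 174.9]
tcp_rot: [2.215, 2.221, 0.009]
contact_force: [-1.2, 0.3, 1.0]
gripper_width: 85.6
finger_force: 0.0
```

Request:
{"op": "step_arm", "data": {"targets": [[[100, -4, -1, 0, -9], [100, -5, -1, 0, -9], [100, -5, -2, 0, 0], [100, -4, -1, 0, 0], [100, -0.8, 0, 0, 0], [100, 0, 0, 0, 0]]]}}

```text
time_s: 19.18
ee_pos: [464.1, 102.7, 170.7]
tcp_rot: [2.539, 1.848, 0.004]
contact_force: [0.3, 0.7, 0.0]
gripper_width: 85.7
finger_force: 0.0
```

```bash
python3 - <<'E'
from h import *
for n in C:
    im=optics.grab_frame(n); cv2.imwrite(f"pics/{n}3.png",im[:,:,::-1])
print(fit("vial",(671,158),4),fit("square_bottle",(463,102)))
im=cv2.imread("pics/scene3.png"); 
p=proj("top",[[671,158,30]])[0].astype(int);q=proj("scene",[[671,158,30]])[0].astype(int); print(p,q)
cv2.imwrite("pics/c5.png",cv2.resize(im[120:320,260:460],(600,600)))
E
```

```text
([np.float64(673.9), np.float64(158.9), np.float64(2.4)], np.float64(0.112), ['top', 'scene']) ([np.float64(459.8), np.float64(105.0), np.float64(170.5)], np.float64(0.12), ['scene'])
[207 159] [345 259]
```

View pics/c5.png

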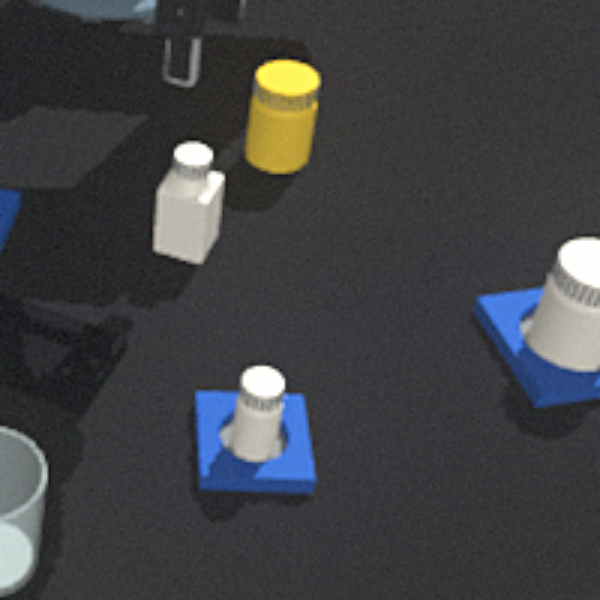

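Request:
{"op": "step_arm", "data": {"targets": [[[100, -0.1, 0, -4, 0], [100, 0, 0, -4, 0], [100, 0, 0, -3, 0], [100, 0, 0, -2, 0], [100, 0, 0, -1.2, 0], [100, 0, 0, 0, 0]]]}}

```text
time_s: 20.23
ee_pos: [462.1, 102.6, 26.7]
tcp_rot: [-2.539, -1.848, 0.002]
contact_force: [-0.2, -0.6, 1.2]
gripper_width: 85.4
finger_force: 0.0
```

Request:
{"op": "step_arm", "data": {"targets": [[[0, 0, 0, 0, 0], [0, 0, 0, 0, 0], [0, 0, 0, 0, 0], [0, 0, 0, 0, 0], [0, 0, 0, 0, 0], [0, 0, 0, 0, 0], [0, 0, 0, 0, 0], [0, 0, 0, 0, 0], [0, 0, 0, 0, 0]]]}}

```text
time_s: 21.35
ee_pos: [463.3, 102.6, 28.3]
tcp_rot: [2.539, 1.848, 0.002]
contact_force: [-0.4, -0.4, 6.4]
gripper_width: 41.2
finger_force: 61.5
```

Request:
{"op": "step_arm", "data": {"targets": [[[0, 0, 0, 1, 0], [0, 0, 0, 4, 0], [0, 0, -1, 4, 0], [0, 0, -5, 0, -10], [0, -1, -5.5, 0, -10], [0, -1.5, -5.5, 0, -10], [0, -1.5, -5.5, 0, -10], [0, -1.5, -5.5, 0, 0], [0, -2, -5, 0, 0], [0, -2.2, -3.3, 0, 0]]]}}

```text
time_s: 22.6
ee_pos: [364.2, -262.2, 117.5]
tcp_rot: [3.02, 0.866, -0.0]
contact_force: [1.3, -0.3, -1.5]
gripper_width: 41.1
finger_force: 61.2
```

Request:
{"op": "step_arm", "data": {"targets": [[[0, 0, 0, 0, 0], [0, 0, 0, 0, 0]]]}}

```text
time_s: 22.85
ee_pos: [365.2, -259.8, 117.0]
tcp_rot: [-3.018, -0.868, 0.0]
contact_force: [0.1, -0.0, -1.7]
gripper_width: 41.3
finger_force: 61.2
```

```bash
python3 -c "
from ov import *
overlay('square_bottle','',np.array([0,0,-28,np.radians(32)]),'pics/c6.png')
print(fit('stand_square',(366,-260)))"
```

```text
[ 365.15537542 -259.75036044  117.0362033 ] 41.308350448950925 22.85
([np.float64(365.9), np.float64(-255.8), np.float64(24.2)], np.float64(0.438), ['top', 'scene'])
([np.float64(366.8), np.float64(-259.1), np.float64(29.8)], np.float64(0.227), ['top', 'scene'])
```

View pics/c6.png

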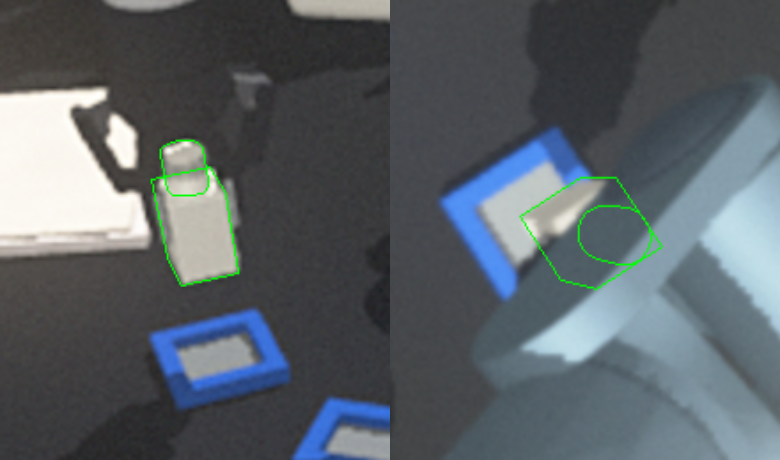

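Request:
{"op": "step_arm", "data": {"targets": [[[0, 0.1, 0, -3, 0], [0, 0, 0, -3, 0], [0, 0, 0, -1.5, 0], [0, 0, 0, -0.6, 0], [0, 0, 0, -0.2, 0], [0, 0, 0, 0, 0]]]}}

```text
time_s: 23.9
ee_pos: [366.9, -261.0, 35.1]
tcp_rot: [3.018, 0.868, 0.001]
contact_force: [-0.5, -0.6, -0.1]
gripper_width: 41.3
finger_force: 61.2
```

Request:
{"op": "step_arm", "data": {"targets": [[[0, 0, 0, -0.1, 0], [0, 0, 0, -0.1, 0], [0, 0, 0, 0, 0]]]}}

```text
time_s: 24.28
ee_pos: [366.4, -260.4, 32.4]
tcp_rot: [3.019, 0.869, 0.0]
contact_force: [-0.1, -0.3, -1.4]
gripper_width: 41.3
finger_force: 61.2
```

Request:
{"op": "step_arm", "data": {"targets": [[[0, 0, 0, -0.1, 0], [0, 0, 0, 0, 0]]]}}

```text
time_s: 24.52
ee_pos: [366.5, -260.5, 32.2]
tcp_rot: [-3.018, -0.869, 0.001]
contact_force: [-3.6, 3.8, 9.0]
gripper_width: 41.4
finger_force: 62.5
```

Request:
{"op": "step_arm", "data": {"targets": [[[100, 0, 0, 0, 0], [100, 0, 0, 0, 0], [100, 0, 0, 0, 0], [100, 0, 0, 0, 0], [100, 0, 0, 0, 0], [100, 0, 0, 0, 0], [100, 0, 0, 2, 0], [100, 0, 0, 5, 0], [100, 0, 0, 5, 0], [100, 1, 0.3, 2, 10]]]}}

```text
time_s: 25.78
ee_pos: [377.4, -258.7, 174.8]
tcp_rot: [2.925, 1.132, 0.003]
contact_force: [-0.3, 0.2, -0.3]
gripper_width: 85.2
finger_force: 0.0
```

Request:
{"op": "step_arm", "data": {"targets": [[[100, 3, 1, 0, 10], [100, 3, 1, 0, 10], [100, 3, 1, 0, 10], [100, 3, 1, 0, 10], [100, 3, 1, 0, 10], [100, 3, 1, 0, 10], [100, 3, 1, 0, 10], [100, 3, 1, 0, 10], [100, 3.3, 2, 0, 10], [100, 0, 0, 0, 10]]]}}

```text
time_s: 27.02
ee_pos: [650.9, -156.0, 170.9]
tcp_rot: [1.008, 2.975, 0.0]
contact_force: [-0.8, -0.5, -0.1]
gripper_width: 85.3
finger_force: 0.0
```

Request:
{"op": "step_arm", "data": {"targets": [[[100, 0, 0, 0, 1], [100, 0, 0, 0, 0]]]}}

```text
time_s: 27.28
ee_pos: [649.0, -157.6, 171.1]
tcp_rot: [-0.998, -2.978, 0.0]
contact_force: [-1.1, 0.0, 0.2]
gripper_width: 85.3
finger_force: 0.0
```

```bash
python3 - <<'E'
from h import *
for n in C:
    im=optics.grab_frame(n); cv2.imwrite(f"pics/{n}4.png",im[:,:,::-1])
print(fit("square_bottle",(366,-260),4),fit("slide_box",(650,-158)),fit("stand_oblong",(459,-104)))
E
python3 -c "
import cv2;a=cv2.imread('pics/scene4.png');cv2.imwrite('pics/c7.png',cv2.resize(a[80:300,90:310],(660,600)))"
```

```text
([np.float64(367.8), np.float64(-259.0), np.float64(32.9)], np.float64(0.476), ['top', 'scene']) ([np.float64(649.9), np.float64(-158.0), np.float64(143.7)], np.float64(0.079), ['scene']) ([np.float64(459.1), np.float64(-102.1), np.float64(82.5)], np.float64(0.051), ['scene'])
```

View pics/c7.png

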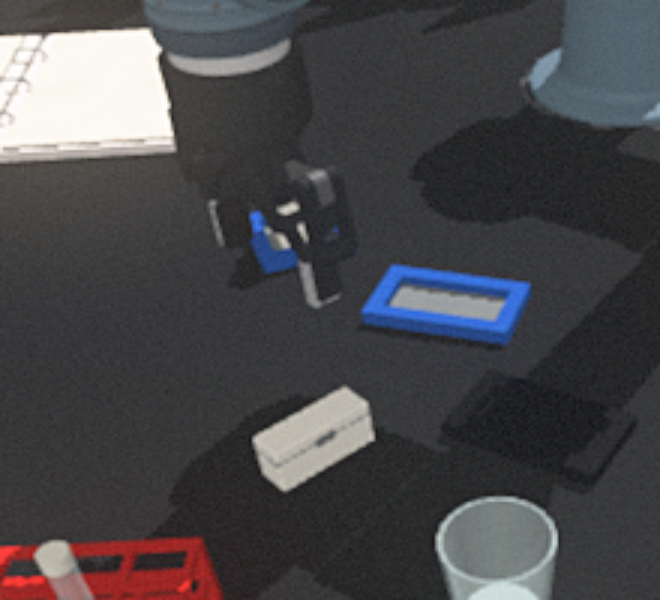

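Request:
{"op": "step_arm", "data": {"targets": [[[100, 0.1, 0, -5, 0], [100, 0, 0, -4, 0], [100, 0, 0, -3, 0], [100, 0, 0, -2, 0], [100, 0, 0, -1.6, 0], [100, 0, 0, 0, 0]]]}}

```text
time_s: 28.42
ee_pos: [649.9, -157.2, 14.4]
tcp_rot: [-0.994, -2.979, -0.0]
contact_force: [0.7, 0.3, -0.4]
gripper_width: 85.2
finger_force: 0.0
```

Request:
{"op": "step_arm", "data": {"targets": [[[0, 0, 0, 0, 0], [0, 0, 0, 0, 0], [0, 0, 0, 0, 0], [0, 0, 0, 0, 0], [0, 0, 0, 0, 0], [0, 0, 0, 0, 0], [0, 0, 0, 0, 0], [0, 0, 0, 0, 0], [0, 0, 0, 0, 0]]]}}

```text
time_s: 29.55
ee_pos: [651.1, -157.7, 16.3]
tcp_rot: [0.994, 2.979, -0.0]
contact_force: [0.1, -0.3, 5.7]
gripper_width: 26.9
finger_force: 60.5
```

Request:
{"op": "step_arm", "data": {"targets": [[[0, 0, 0, 1, 0], [0, 0, 0, 4, 0], [0, -1, 0, 4, -8], [0, -4, 1, 0, -10], [0, -4, 1, 0, -10], [0, -4, 1, 0, -10], [0, -4, 1.4, 0, -10], [0, -2.1, 1, 0, -10], [0, 0, 0, 0, 0], [0, 0, 0, 0, 0]]]}}

```text
time_s: 30.8
ee_pos: [460.1, -103.8, 105.7]
tcp_rot: [2.312, 2.126, 0.001]
contact_force: [0.2, 0.2, -0.2]
gripper_width: 27.0
finger_force: 59.9
```

```bash
python3 -c "
from ov import *
overlay('slide_box','',np.array([0,0,-16,np.radians(85)]),'pics/c8.png')
print(monitor.get_state()['tcp_rot'],fit('stand_oblong',(459,-104)))"
```

```text
[ 460.12154389 -103.83441725  105.683178  ] 26.98730708842728 30.8
([np.float64(460.1), np.float64(-103.3), np.float64(88.2)], np.float64(0.328), ['scene'])
[2.31341723e+00 2.12516157e+00 1.00297938e-04] ([np.float64(458.6), np.float64(-103.3), np.float64(83.3)], np.float64(0.338), ['top', 'scene'])
```

View pics/c8.png

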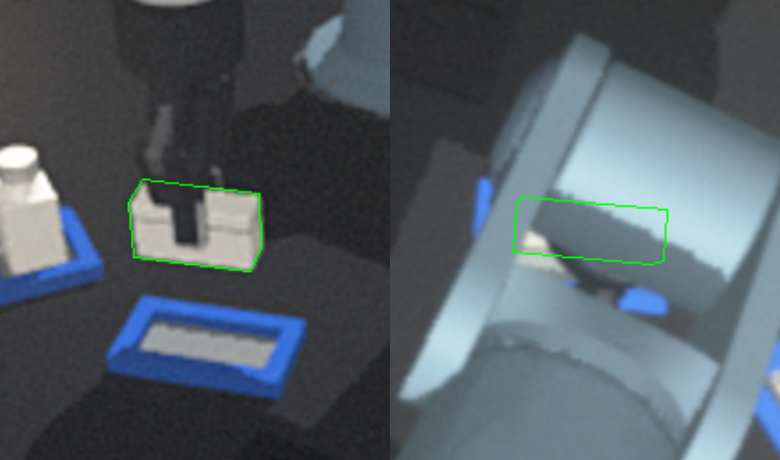

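Well aligned; shift −1 mm in x and lower.

Request:
{"op": "step_arm", "data": {"targets": [[[0, -0.1, 0, -3, 0], [0, 0, 0, -3, 0], [0, 0, 0, -1.5, 0], [0, 0, 0, -0.6, 0], [0, 0, 0, -0.2, 0], [0, 0, 0, 0, 0]]]}}

```text
time_s: 31.85
ee_pos: [459.1, -103.7, 23.0]
tcp_rot: [2.313, 2.124, 0.001]
contact_force: [0.2, 0.2, 0.1]
gripper_width: 26.7
finger_force: 59.9
```

Request:
{"op": "step_arm", "data": {"targets": [[[0, 0, 0, -0.1, 0], [0, 0, 0, -0.1, 0], [0, 0, 0, 0, 0]]]}}

```text
time_s: 32.22
ee_pos: [458.4, -103.4, 20.4]
tcp_rot: [2.314, 2.124, 0.0]
contact_force: [-0.7, 0.1, -1.0]
gripper_width: 26.9
finger_force: 59.9
```

Request:
{"op": "step_arm", "data": {"targets": [[[0, 0, 0, -0.1, 0], [0, 0, 0, 0, 0]]]}}

```text
time_s: 32.48
ee_pos: [458.5, -103.4, 20.2]
tcp_rot: [-2.314, -2.124, 0.001]
contact_force: [-4.2, 2.2, 8.9]
gripper_width: 26.7
finger_force: 61.4
```

Request:
{"op": "step_arm", "data": {"targets": [[[100, 0, 0, 0, 0], [100, 0, 0, 0, 0], [100, 0, 0, 0, 0], [100, 0, 0, 0, 0], [100, 0, 0, 0, 0], [100, 0, 0, 0, 0], [100, 0, 0, 2, 0], [100, 0, 0, 5, 0], [100, 0, 0, 6, 0], [100, 0, -2, 6, 0]]]}}

```text
time_s: 33.72
ee_pos: [457.9, -122.5, 210.2]
tcp_rot: [-2.312, -2.126, -0.0]
contact_force: [-0.3, -1.2, -0.6]
gripper_width: 85.6
finger_force: 0.0
```

Request:
{"op": "step_arm", "data": {"targets": [[[100, 0, -5, 0, 0], [100, 0, -5, 0, 0], [100, 0, -5, 0, 0], [100, -1, -5, 0, 0], [100, -2, -5, 0, 0], [100, -3, -5, 0, 0], [100, -3, -5, 0, 0], [100, -3, -5, 0, 0], [100, -3, -5, 0, 0], [100, -3, -5, 0, 0]]]}}

```text
time_s: 34.98
ee_pos: [277.2, -624.6, 208.4]
tcp_rot: [-2.314, -2.124, -0.0]
contact_force: [1.3, 0.2, 1.1]
gripper_width: 85.1
finger_force: 0.0
```

```bash
python3 - <<'E'
from h import *
for n in C:
    im=optics.grab_frame(n); cv2.imwrite(f"pics/{n}5.png",im[:,:,::-1])
for k,xy,z in(("jar",(548,387),4),("vial",(671,158),4),("square_bottle",(366,-260),4),("slide_box",(458,-103),4),("beaker",(782,-1),0)): print(k,*fit(k,xy,z))
a=cv2.resize(cv2.imread("pics/scene5.png"),None,fx=2,fy=2)[250:650,280:1020]
cv2.imwrite("pics/c9.png",a)
E
```

```text
jar [np.float64(549.8), np.float64(385.0), np.float64(8.9)] 0.059 ['top', 'scene']
vial [np.float64(673.1), np.float64(158.2), np.float64(3.2)] 0.092 ['top', 'scene']
square_bottle [np.float64(368.3), np.float64(-258.4), np.float64(29.0)] 0.113 ['top', 'scene']
slide_box [np.float64(460.3), np.float64(-102.0), np.float64(85.7)] 0.134 ['top', 'scene']
beaker [np.float64(781.6), np.float64(-1.2), np.float64(6.6)] 0.168 ['top', 'scene']
```

View pics/c9.png

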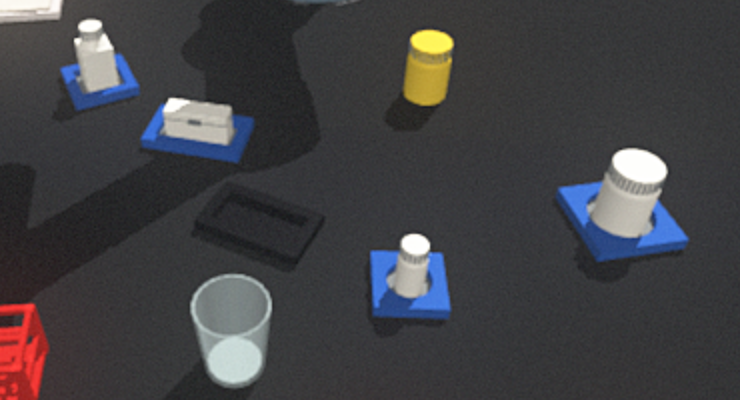

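View pics/top5.png

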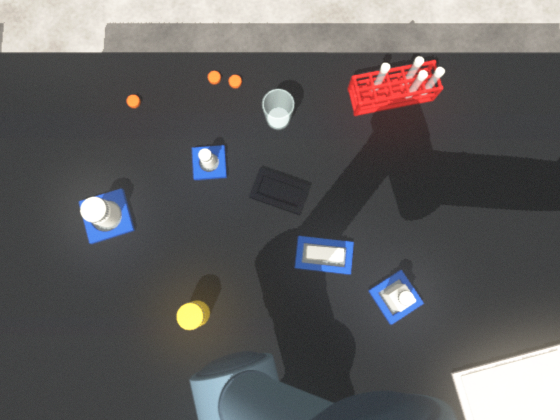

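All four containers stand upright and centred in their recesses, and the beaker has not moved.

```bash
python3 -c "
from rig import order; print(order.sign_off())"
```

```text
the job is handed in; nothing more can be done
None
```

The jar, vial, square bottle and slide box are each standing upright in their blue stands, the beaker is where it was, and the job was handed in after about 35 s of robot time.

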